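# Hold a specimen holder square in the scanner's corner

## Task

Get the specimen scanner ready by pressing the three keys of its key pad right down, one at a time: first the round key, then the square key, then the long bar-shaped key. Then pick up the aluminium specimen holder, stand it upright and flat on the scanner's black stage with its long side along the long steel fence, and press it into the corner so that it bears firmly on both fences at once. Finish while still holding it pressed there, and leave everything else on the bench where it is.

Things in the scene. Friction and masses are not known exactly. Their poses are not given: they have to be found in the camera images.
- scanner: Specimen scanner, fixed to the bench: a low white box 220 x 220 mm with a flat black stage on top, 45 mm above the bench. Origin at the centre of its underside; z up; x and y along its sides, yaw within 0.35 rad of the world's. Two low steel fences on the stage make a corner at its far-left (+x, +y) part; a round 29 mm glass window lies by the corner, under where the holder sits.
- corner (a point): The point on the stage (45 mm above the bench) where the inner faces of the two fences meet, at scanner x = 80, y = 80 mm; axes as the scanner. The holder belongs on the -x, -y side of it: its centre ends 20 mm (scanner x) and 32 mm (scanner y) from this point.
- long_fence: Long steel fence, rigid, fixed on the stage along the scanner's y: 12 mm (x) x 150 mm (y) x 16 mm high. Origin at the centre of its underside, scanner x = 86, y = 17 mm; its inner face is the one to -x.
- short_fence: Short steel fence, rigid, fixed on the stage along the scanner's x: 65 mm (x) x 12 mm (y) x 16 mm high. Origin at the centre of its underside, scanner x = 47.5, y = 86 mm; its inner face is the one to -y.
- holder_mid (a point): Centre (half-way up, 28 mm above its underside) of the specimen holder, a loose machined aluminium part of about 0.25 kg, starting upright on the bench to the left (+y) of the scanner. Base block 64 mm (its x) x 40 mm (its y) x 22 mm high; centred on top of it a grip rib 46 mm (x) x 14 mm thick (y) x 34 mm high, 56 mm in all. x is its long direction, z up; a half turn makes no difference.
- key_round_top (a point): Centre of the top of the round white key, 28 mm across, 50 mm above the bench when up; it stands 10 mm above its grey rim. It may stand at any of the three places in the key pad's row.
- key_round (a joint): How far that key is pressed, m: 0 up, 0.006 fully down; it counts as pressed from 0.004. It moves straight down against a spring (1.5 N to start, 5 N fully down) and comes up again by itself.
- keypad: Key pad, fixed to the bench at the right (-y): grey box 100 mm (x) x 190 mm (y) x 30 mm high, origin at the centre of its underside, yaw within 0.3 rad of the world's. Its three white keys stand in a row along its y, 56 mm apart, the shapes in any order.
- puck: Black resin puck, loose, 32 mm across, 20 mm high, standing on the stage at the scanner's -x, -y part, over 100 mm from the corner; bystander. Origin at the centre of its underside.
- dish: Closed petri dish, loose, 94 mm across, 15 mm high; bystander. Origin at the centre of its underside.
- oil: Small immersion-oil bottle, loose, 32 mm across, 75 mm high; bystander. Origin at the centre of its underside.
- beaker: Glass beaker, loose, 70 mm across, 90 mm high; bystander. Origin at the centre of its underside.
- slide_box: Wooden slide box, loose, 35 mm (x) x 100 mm (y) x 30 mm high; bystander. Origin at the centre of its underside.
- tweezers: Steel tweezers, loose, 135 mm long (x), 9 mm wide, 5 mm thick, flat on the bench; bystander. Origin in the middle of the handle part, on the bench.
- key_square_top (a point): Centre of the top of the square white key, 26 x 26 mm, 50 mm above the bench when up; it stands 10 mm above its grey rim. It may stand at any of the three places in the key pad's row.
- key_square (a joint): How far that key is pressed, m: 0 up, 0.006 fully down; it counts as pressed from 0.004. It moves straight down against a spring (1.5 N to start, 5 N fully down) and comes up again by itself.
- key_bar_top (a point): Centre of the top of the bar-shaped white key, 44 mm (along the key pad's x) x 16 mm, 50 mm above the bench when up; it stands 10 mm above its grey rim. It may stand at any of the three places in the key pad's row.
- key_bar (a joint): How far that key is pressed, m: 0 up, 0.006 fully down; it counts as pressed from 0.004. It moves straight down against a spring (1.5 N to start, 5 N fully down) and comes up again by itself.

How it is judged:
By the outcome, as a careful person would: the job done as asked, in the order asked, and still so for the second after the job is handed in, while the arm keeps its last pose, push and grip.
It also fails if it takes over 64 s, if anything falls off the work surface, if the arm or the gripper's body presses on something with over 40 N, if the wrist force passes 120 N, or if a joint passes its speed limit or range.

## Robot

A 6-joint arm with a two-finger parallel gripper is mounted at the origin on the work surface. World frame = base frame: x ahead of the robot, y to its left, z up, the work surface at z = 0. Lengths are in m, angles in degrees, forces in N, time in s.
With the tool pointing down it reaches from about 0.4 to 0.825 m from the base axis. Payload 7 kg.
Tool frame: the origin (TCP) lies on the centre line of the jaws, within the pads' length; the fingertips stand 19 mm ahead of it and the grasp point (between the pads) is the TCP; z points along the fingers, y is the line along which they close (so a half turn about z gives the same grasp; the last joint's range is limited). The gripper opens to 88 mm and grips with 3 to 60 N. Pads are 19 mm wide; open, the fingers measure 130 mm over their backs; the gripper's body (78 mm by 193 mm) begins 47 mm behind the grasp point.
Start: joints at [-57.175, 20.546, 0.682, 0, -70.136, -16.507], TCP at [0.19, -0.648, 0.246] pointing down, gripper open.
Joint ranges: [-176.03, 176.03], [-82.01, 121.73], [-58.28, 71.71], [-173.87, 95.51], [-174.79, -0.11], [-173.66, 173.66]. Speed limits (degrees/s): [136.94, 136.94, 172.46, 180, 180, 180].

## Interface

Orientations are given as [roll, pitch, yaw] about the fixed x, y, z axes, in that order (R = Rz(yaw) Ry(pitch) Rx(roll)).
In Python, from plant import get_state, capture, close_job gives the robot as it stands.
- The arm moves only by the tool apply_moves, never from a script. Its argument "targets" is a list of rows, each a list of 7 numbers: the opening, from 0 (shut) to 1 (fully open), then the shift along the tool's x, y, z normalised to -1 to 1, where 1 is 1000 mm, then the turn, a rotation vector about the tool's x, y, z normalised to -1 to 1, where 1 is 90 degrees. In form: [[claw, tx, ty, tz, ax, ay, az], ...]. A call has 1 to 20 rows; each row shifts and turns the commanded pose from where the row before left it, along the tool's axes as they then stand; what a row does not reach is not made up. A row lasts 1/12 s, in which the tool goes at most 41.7 mm and 7.16 degrees, less where a joint would pass 70% of its speed; a pose out of reach is approached as far as the arm can. A call with a number of a shift or a turn outside -1 to 1 is refused whole. A call with a gripper value outside its range is refused whole. The fingers move at their own pace and stop on an object; "newtons" is the grip in N (left out, the last holds). Time passes only in rows, so rows that do not move let the fingers close. It gives the time, the measured TCP pose, the force, the opening and the grip force at its end, in the units of the state.
- get_state(): the state, without advancing time (a new reading comes with each control period).
- capture(name): name is "scene" or "top"; returns a dict with "frame" (384x512x3 uint8, red, green, blue), "range_z" (384x512 float32, m along the optical axis (not along the pixel's ray), 0 where there is no reading), "camera_matrix" (3x3 intrinsics, pixels), "k1" (the pictures are not rectified: a ray, as slopes to the right and down, at radius r is drawn at 1 + k1 r^2 times it, then the intrinsics apply), "T" (4x4, takes a point from camera to world coordinates). Camera axes: x right, y down, z forward; pixel columns grow to the right and rows downward; lengths in m; the calibration is good to about 2 mm. A picture is of the moment at which its call begins.
- close_job(): hands the job in; it is judged then, once.
The state is a dict: "time_s": time; "joints": joint angles; "qd": joint speeds; "joint_torque": joint torques, N m; "tcp_pos": TCP position; "eef_rot": TCP orientation; "contact_force": force on the tool from outside, world axes, zero at the start; "moment": the same for the moment, N m; "gripper_width": finger opening in m; "gripper_force": force on a finger pad.
Only numpy, scipy, OpenCV 4.12 (cv2) and the standard library are available. Lean on these libraries where they do the work, as an engineer would, in place of code of your own. Each camera call takes 0.05 s, during which the arm holds its last target. There are 200 camera calls.

## Working session

There is one attempt and no reset: what is moved stays moved. The work goes in short steps, Python scripts to look and compute and a tool call to move; the robot and the scene stay as the last step left them, time stands still between calls to the robot, and variables do not carry over. Pictures are saved under pics/ and viewed, at most 10 in all, crops included, and the job is handed in when it is done.

Besides the shell and the picture viewer there is one more tool, called after "Emit:" as a command line: name --pt "numbers of a row" for each row, then --argument value for the rest. apply_moves: Moves the arm, as the interface text tells. Scaled input: -1 to 1 covers 1000 mm each way for a shift and 90 degrees each way for a turn. Its arguments: {"type":"object","properties":{"targets":{"type":"array","items":{"type":"array","items":{"type":"number"}}},"newtons":{"type":"number"}},"required":["targets"]}

```bash
ls; mkdir -p pics
cat > h.py <<'E'
import numpy as np,cv2
from plant import get_state,capture,close_job
def grab(n,tag):
    c=capture(n); cv2.imwrite(f'pics/{tag}.png',c['frame'][:,:,::-1]); np.savez(f'{tag}.npz',**c); return c
def rays(c,uv):
    uv=np.atleast_2d(np.array(uv,float)); K=c['camera_matrix']; k=float(c['k1'])
    d=cv2.undistortPoints(uv.reshape(-1,1,2),K,np.array([k,0,0,0.])).reshape(-1,2)
    return np.c_[d,np.ones(len(d))]
def onplane(c,uv,z):
    T=c['T'];d=rays(c,uv)@T[:3,:3].T;o=T[:3,3]
    return o+d*((z-o[2])/d[:,2])[:,None]
def cloud(c):
    v,u=np.mgrid[0:384,0:512]; r=rays(c,np.c_[u.ravel(),v.ravel()])*c['range_z'].reshape(-1,1)
    return (r@c['T'][:3,:3].T+c['T'][:3,3]).reshape(384,512,3)
E
python3 - <<'E'
from h import *
for n in('scene','top'):
    c=grab(n,n+'0');print(n,c['T'].round(3).tolist(),c['camera_matrix'].tolist(),c['k1'])
print(get_state())
a=cv2.imread('pics/scene0.png');b=cv2.imread('pics/top0.png')
cv2.imwrite('pics/a.png',cv2.resize(b,(800,600)))
E
```

```text
pics
scene [[0.853, 0.41, -0.323, 0.913], [0.522, -0.673, 0.524, -0.596], [-0.003, -0.616, -0.788, 0.895], [0.0, 0.0, 0.0, 1.0]] [[436.4389349248503, 0.0, 256.6841644116204], [0.0, 436.4389349248503, 192.0573447391802], [0.0, 0.0, 1.0]] -0.1691891403562019
top [[0.0, -0.998, 0.07, 0.503], [-1.0, -0.001, -0.011, -0.014], [0.011, -0.07, -0.997, 1.179], [0.0, 0.0, 0.0, 1.0]] [[489.7689719266408, 0.0, 258.6170163815142], [0.0, 489.7689719266408, 202.32295639202871], [0.0, 0.0, 1.0]] -0.12965869427261884
{'time_s': 0.1, 'joints': array([-5.71737646e+01,  2.05896219e+01,  6.40287460e-01, -1.58822457e-02,
       -7.01381542e+01, -1.65064161e+01]), 'qd': array([-0.01033401, -0.16310299,  0.00863781,  0.11782566, -0.01850962,
        0.01185793]), 'joint_torque': array([-3.03389599e-03, -5.84162772e+01,  2.93748629e+01,  7.01565385e+00,
        1.01312526e-02, -7.38019548e-05]), 'tcp_pos': array([ 0.18952111, -0.6474248 ,  0.24470595]), 'eef_rot': array([ 1.79911875e+02, -1.05437406e-02, -1.63685580e+02]), 'contact_force': array([0.51193153, 0.06378842, 0.89586695]), 'moment': array([-0.01986918, -0.00209622, -0.04246043]), 'gripper_force': 0.0, 'gripper_width': 0.0877572986766425}
```

View pics/a.png

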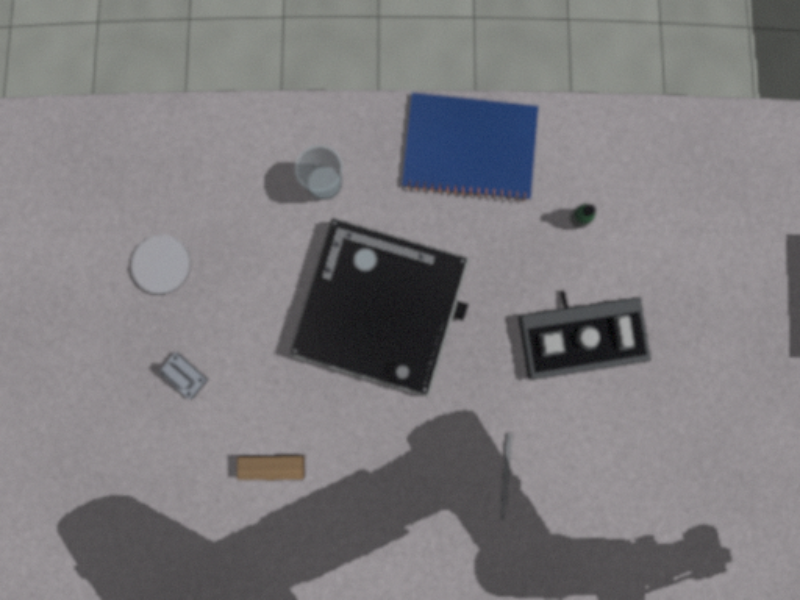

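View pics/scene0.png

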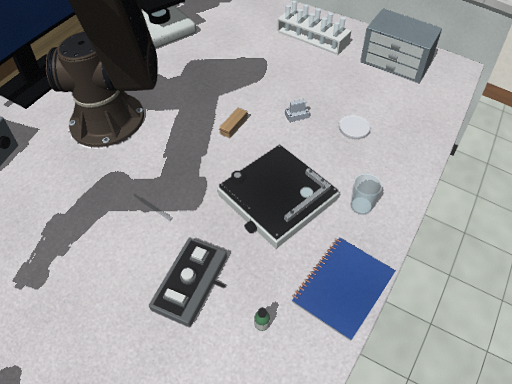

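The top view (800 px) shows the key pad with square (553,343), round (590,337) and bar (626,332). The scanner is centred near (380,307) with its fence corner near (338,232), and the holder is at (184,375). The scene view agrees.

Run:
```python
from h import *
c=dict(np.load('top0.npz')); g=cv2.cvtColor(c['frame'],cv2.COLOR_RGB2GRAY); P=cloud(c)
def blobs(mask,z,x0,y0,x1,y1,amin,amax):
    m=np.zeros_like(g); m[y0:y1,x0:x1]=mask[y0:y1,x0:x1].astype(np.uint8)*255
    for k in cv2.findContours(m,cv2.RETR_EXTERNAL,cv2.CHAIN_APPROX_NONE)[0]:
        a=cv2.contourArea(k)
        if amin<a<amax:
            w=onplane(c,k.reshape(-1,2),z)[:,:2].astype(np.float32)*1000
            r=cv2.minAreaRect(w); (u,v)=k.reshape(-1,2).mean(0)
            print('px',(round(u),round(v)),'ctr',np.round(r[0],1),'size',np.round(r[1],1),'ang',round(r[2],1),'depth z',P[int(v),int(u),2].round(3))
print('keys');blobs(g>140,.05,338,195,412,240,40,400)
print('pad');
hsv=cv2.cvtColor(c['frame'],cv2.COLOR_RGB2HSV)
blobs(g<110,.03,325,190,420,245,1000,9999)
print('black stage');
m=cv2.morphologyEx((g<60).astype(np.uint8),cv2.MORPH_CLOSE,np.ones((9,9)))
m=cv2.morphologyEx(m,cv2.MORPH_OPEN,np.ones((9,9)))
blobs(m>0,.045,180,130,305,255,3000,30000)
print('fences');blobs(g>85,.061,203,142,285,172,60,900)
print('window');blobs(g>110,.045,222,155,245,176,60,600)
# holder by depth
print('holder')
blobs((P[:,:,2]>.012),.022,95,215,140,260,30,3000)
blobs((P[:,:,2]>.042),.056,95,215,140,260,10,3000)
blobs((P[:,:,2]>.052),.061,195,135,290,180,60,3000)
blobs((P[:,:,2]>.044),.05,338,195,412,240,40,400)
Y=P[220:256,100:136]; q=Y[Y[:,:,2]>.045]; print(len(q),q.mean(0),q.min(0),q.max(0))
print('bench z',np.median(P[300:320,300:320,2]))
cr=c['frame'][220:260,95:140,::-1]; 
a=cv2.resize(cr,(450,400),interpolation=cv2.INTER_CUBIC)
b=cv2.resize(c['frame'][135:180,195:255,::-1],(533,400),interpolation=cv2.INTER_CUBIC)[:, :350]
cv2.imwrite('pics/c1.png',np.hstack([a,b]))
```

```text
keys
px (393, 238) ctr [ 502.8 -338.3] size [90.7 11.7] ang 89.7 depth z 0.001
px (354, 219) ctr [ 543.7 -248.6] size [23.5 23.2] ang 90.0 depth z 0.049
px (378, 216) ctr [ 551.8 -304.3] size [21.5 21. ] ang 89.9 depth z 0.051
px (401, 212) ctr [ 560.6 -359.2] size [40.7 13. ] ang 7.9 depth z 0.048
pad
px (369, 215) ctr [ 558.8 -290.6] size [117.1 212.7] ang 8.4 depth z 0.04
black stage
px (244, 196) ctr [595.7   2.4] size [230.3 209.6] ang 73.4 depth z 0.048
fences
px (233, 166) ctr [667.6  30.8] size [27.9 30. ] ang 0.1 depth z 0.047
px (238, 158) ctr [663.    9.2] size [149.4  60.7] ang 73.6 depth z 0.047
px (257, 147) ctr [700.3 -14.1] size [ 42.1 143.4] ang 0.1 depth z 0.003
window
px (233, 166) ctr [667.6  32.6] size [28.3 28. ] ang 0.2 depth z 0.047
holder
px (117, 240) ctr [494.4 309.9] size [67.2 41.9] ang 50.6 depth z 0.061
px (113, 240) ctr [494.9 309.4] size [49.6 17.1] ang 50.6 depth z 0.051
px (236, 160) ctr [654.8  12.2] size [150.2  77.5] ang 73.3 depth z 0.045
px (353, 220) ctr [ 541.8 -246.6] size [31.3 30.9] ang 8.9 depth z 0.051
px (377, 215) ctr [ 552.9 -301.9] size [26.1 28.1] ang 89.2 depth z 0.05
px (400, 212) ctr [ 559.8 -357.7] size [45.3 15.8] ang 8.6 depth z 0.048
156 [0.49502343 0.29739439 0.09875021] [ 0.47591505 -0.01444339  0.04507508] [0.51285707 0.3328845  1.17850781]
bench z 0.0008694507633159043
```

View pics/c1.png

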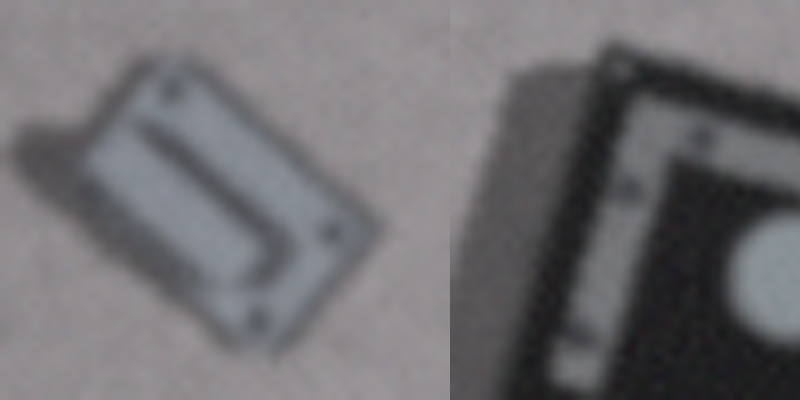

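The left crop shows the holder upright with its rib along the 50° diagonal. The right crop shows the fence corner, with the inner edges meeting near (670,165) in the crop. The sizes and the 56 mm key spacing check out, so I'm moving above the round key with the fingers shut.

Emit:
apply_moves --pt "0 -0.0247 0.0127 0 0 0 0" --pt "0 -0.0247 0.0127 0 0 0 0" --pt "0 -0.0247 0.0127 0 0 0 0" --pt "0 -0.0247 0.0127 0 0 0 0" --pt "0 -0.0247 0.0127 0 0 0 0" --pt "0 -0.0247 0.0127 0 0 0 0" --pt "0 -0.0247 0.0127 0 0 0 0" --pt "0 -0.0247 0.0127 0 0 0 0" --pt "0 -0.0247 0.0127 0 0 0 0" --pt "0 -0.0247 0.0127 0 0 0 0" --pt "0 -0.0247 0.0127 0 0 0 0" --pt "0 -0.0247 0.0127 0 0 0 0" --pt "0 -0.0247 0.0127 0 0 0 0" --pt "0 -0.0247 0.0127 0 0 0 0" --pt "0 -0.0247 0.0127 0 0 0 0" --pt "0 -0.0247 0.0127 0 0 0 0" --pt "0 -0.0247 0.0127 0 0 0 0" --pt "0 -0.0247 0.0127 0 0 0 0" --newtons 30

```text
time_s: 1.6
tcp_pos: [0.5527, -0.3022, 0.2452]
eef_rot: [180.0, -0.0, -163.7]
contact_force: [1.2, -0.6, -0.5]
gripper_width: 0.0004
gripper_force: 0.0
```

Emit:
apply_moves --pt "0 0 0 0 0 0 -0.0762" --pt "0 0 0 0 0 0 -0.0762" --pt "0 0 0 0 0 0 -0.0762" --pt "0 0 0 0 0 0 -0.0762" --pt "0 0 0 0 0 0 -0.0762" --pt "0 0 0 0 0 0 -0.0762" --pt "0 0 0 0 0 0 -0.0762" --pt "0 0 0 0 0 0 -0.0762" --pt "0 0 0 0 0 0 -0.0762" --pt "0 0 0 0 0 0 -0.0762" --pt "0 0 0 0 0 0 -0.0762" --pt "0 0 0 0 0 0 -0.0762" --pt "0 0 0 0 0 0 0" --pt "0 0 0 0 0 0 0"

```text
time_s: 2.77
tcp_pos: [0.5519, -0.3034, 0.2452]
eef_rot: [180.0, 0.0, -81.6]
contact_force: [-0.1, -0.1, -0.1]
gripper_width: 0.0006
gripper_force: 0.0
```

Emit:
apply_moves --pt "0 0 0 0.029 0 0 0" --pt "0 0 0 0.029 0 0 0" --pt "0 0 0 0.029 0 0 0" --pt "0 0 0 0.029 0 0 0" --pt "0 0 0 0.029 0 0 0" --pt "0 0 0 0.025 0 0 0" --pt "0 0 0 0 0 0 0"

```text
time_s: 3.35
tcp_pos: [0.549, -0.3025, 0.0703]
eef_rot: [179.6, 0.2, -81.7]
contact_force: [0.6, 0.9, -0.4]
gripper_width: 0.0002
gripper_force: 0.0
```

Emit:
apply_moves --pt "0 0 0 0.003 0 0 0" --pt "0 0 0 0.003 0 0 0" --pt "0 0 0 0.002 0 0 0" --pt "0 0 0 0 0 0 0"

```text
time_s: 3.68
tcp_pos: [0.5531, -0.3038, 0.069]
eef_rot: [-179.9, -0.1, -81.4]
contact_force: [-0.1, 0.2, 2.0]
gripper_width: 0.0006
gripper_force: 0.8
```

Emit:
apply_moves --pt "0 0 0 0.002 0 0 0" --pt "0 0 0 0.002 0 0 0" --pt "0 0 0 0 0 0 0"

```text
time_s: 3.93
tcp_pos: [0.5531, -0.3038, 0.0644]
eef_rot: [-179.9, -0.1, -81.4]
contact_force: [2.5, 0.4, 4.0]
gripper_width: 0.0007
gripper_force: 2.1
```

Emit:
apply_moves --pt "0 0 0 0.002 0 0 0" --pt "0 0 0 0.001 0 0 0" --pt "0 0 0 0 0 0 0" --pt "0 0 0 0 0 0 0"

```text
time_s: 4.27
tcp_pos: [0.5531, -0.3038, 0.0631]
eef_rot: [-179.9, -0.1, -81.3]
contact_force: [-2.8, 3.2, 17.6]
gripper_width: 0.0005
gripper_force: 9.0
```

The round key bottomed out: 17.6 N with the tip at 44 mm. Next is the square key.

Emit:
apply_moves --pt "0 0 0 -0.024 0 0 0" --pt "0 0 0 0 0 0 0" --pt "0 -0.028 0 0 0 0 0" --pt "0 -0.028 0.001 0 0 0 0" --pt "0 0 0 0 0 0 0" --pt "0 0 0 0 0 0 0" --pt "0 0 0 0.01 0 0 0" --pt "0 0 0 0.006 0 0 0" --pt "0 0 0 0.003 0 0 0" --pt "0 0 0 0.002 0 0 0" --pt "0 0 0 0 0 0 0"

```text
time_s: 5.18
tcp_pos: [0.5427, -0.2486, 0.0634]
eef_rot: [180.0, 0.0, -81.4]
contact_force: [-0.7, 2.4, 4.8]
gripper_width: 0.0005
gripper_force: 2.4
```

Emit:
apply_moves --pt "0 0 0 0.001 0 0 0" --pt "0 0 0 0.001 0 0 0" --pt "0 0 0 0.001 0 0 0" --pt "0 0 0 0 0 0 0" --pt "0 0 0 0 0 0 0"

```text
time_s: 5.6
tcp_pos: [0.5428, -0.2487, 0.0629]
eef_rot: [-180.0, -0.0, -81.4]
contact_force: [-7.6, 6.4, 26.1]
gripper_width: 0.0003
gripper_force: 12.8
```

Emit:
apply_moves --pt "0 0 0 -0.024 0 0 0" --pt "0 0 0 0 0 0 0" --pt "0 0.028 0 0 0 0 0" --pt "0 0.028 0 0 0 0 0" --pt "0 0.028 0 0 0 0 0" --pt "0 0.027 -0.001 0 0 0 0" --pt "0 0 0 0 0 0 0" --pt "0 0 0 0 0 0 0" --pt "0 0 0 0.01 0 0 0" --pt "0 0 0 0.006 0 0 0" --pt "0 0 0 0.003 0 0 0" --pt "0 0 0 0.002 0 0 0" --pt "0 0 0 0 0 0 0"

```text
time_s: 6.68
tcp_pos: [0.5599, -0.3573, 0.0636]
eef_rot: [179.9, 0.0, -81.3]
contact_force: [-2.3, -0.4, 5.0]
gripper_width: 0.0003
gripper_force: 2.3
```

Emit:
apply_moves --pt "0 0 0 0.001 0 0 0" --pt "0 0 0 0.001 0 0 0" --pt "0 0 0 0.001 0 0 0" --pt "0 0 0 0 0 0 0" --pt "0 0 0 0 0 0 0"

```text
time_s: 7.1
tcp_pos: [0.5599, -0.3574, 0.063]
eef_rot: [180.0, -0.0, -81.3]
contact_force: [-7.5, 3.8, 19.6]
gripper_width: 0.0005
gripper_force: 9.6
```

All three keys were pressed in order. Now lifting and moving over to the holder.

Emit:
apply_moves --pt "0 0 0 -0.03 0 0 0" --pt "0 0 0 -0.03 0 0 0" --pt "0 0 0 -0.03 0 0 0" --pt "0 0 0 -0.03 0 0 0" --pt "0 0 0 -0.03 0 0 0" --pt "0 0 0 -0.03 0 0 0" --pt "0 0 0 0 0 0 0.0763" --pt "0 0 0 0 0 0 0.0763" --pt "0 0 0 0 0 0 0.0763" --pt "0 0 0 0 0 0 0.0763" --pt "0 0 0 0 0 0 0.0763" --pt "0 0 0 0 0 0 0.0763" --pt "0 0 0 0 0 0 0.0763" --pt "0 0 0 0 0 0 0"

```text
time_s: 8.27
tcp_pos: [0.5603, -0.357, 0.2402]
eef_rot: [180.0, 0.0, -129.7]
contact_force: [-0.4, 0.4, 0.5]
gripper_width: 0.0009
gripper_force: 0.0
```

Emit:
apply_moves --pt "1 -0.0236 0.0238 0 0 0 0" --pt "1 -0.0236 0.0238 0 0 0 0" --pt "1 -0.0236 0.0238 0 0 0 0" --pt "1 -0.0236 0.0238 0 0 0 0" --pt "1 -0.0236 0.0238 0 0 0 0" --pt "1 -0.0236 0.0238 0 0 0 0" --pt "1 -0.0236 0.0238 0 0 0 0" --pt "1 -0.0236 0.0238 0 0 0 0" --pt "1 -0.0236 0.0238 0 0 0 0" --pt "1 -0.0236 0.0238 0 0 0 0" --pt "1 -0.0236 0.0238 0 0 0 0" --pt "1 -0.0236 0.0238 0 0 0 0" --pt "1 -0.0236 0.0238 0 0 0 0" --pt "1 -0.0236 0.0238 0 0 0 0" --pt "1 -0.0236 0.0238 0 0 0 0" --pt "1 -0.0236 0.0238 0 0 0 0" --pt "1 -0.0236 0.0238 0 0 0 0" --pt "1 -0.0236 0.0238 0 0 0 0" --pt "1 -0.0236 0.0238 0 0 0 0" --pt "1 -0.0236 0.0238 0 0 0 0"

```text
time_s: 9.93
tcp_pos: [0.4918, 0.3109, 0.2406]
eef_rot: [180.0, 0.0, -129.1]
contact_force: [2.3, -0.3, -0.0]
gripper_width: 0.0877
gripper_force: 0.0
```

Emit:
apply_moves --pt "1 0 0 0 0 0 0" --pt "1 0 0 0 0 0 0"

```text
time_s: 10.1
tcp_pos: [0.4919, 0.3109, 0.2399]
eef_rot: [180.0, -0.0, -129.1]
contact_force: [1.2, -0.6, 0.3]
gripper_width: 0.0878
gripper_force: 0.0
```

Run:
```python
from h import *
s=get_state();print(s['time_s'],s['tcp_pos'],s['eef_rot'],s['gripper_width'])
a=grab('top','top1')['frame'];c=grab('scene','scene1');b=c['frame']
A=cv2.resize(a[120:300,50:310],(520,360));B=cv2.resize(b[60:170,230:350],(280,257))
B=np.vstack([B,np.zeros((103,280,3),np.uint8)])
cv2.imwrite('pics/c2.png',np.hstack([A,B])[:,:,::-1])
```

```text
10.1 [0.4918551  0.31088194 0.23992404] [ 1.79986876e+02 -4.82614122e-02 -1.29060963e+02] 0.08783875357955863
```

View pics/c2.png

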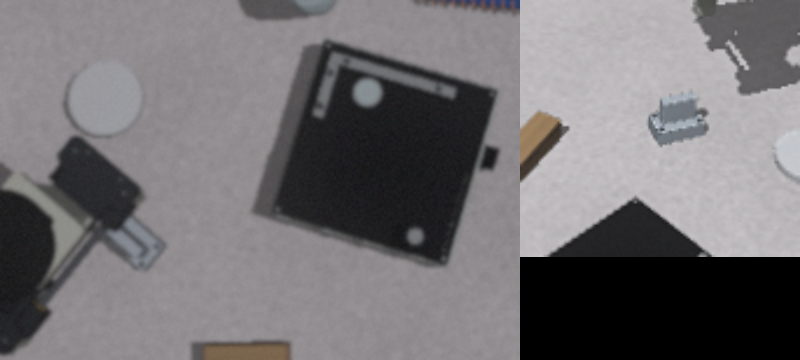

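The view shows the open gripper above and aligned with the holder, and its path down is clear of the dish and slide box.

Emit:
apply_moves --pt "1 -0.001 -0.003 0.028 0 0 0" --pt "1 0 0 0.028 0 0 0" --pt "1 0 0 0.028 0 0 0" --pt "1 0 0 0.028 0 0 0" --pt "1 0 0 0.028 0 0 0" --pt "1 0 0 0.028 0 0 0" --pt "1 0 0 0.018 0 0 0" --pt "1 0 0 0.008 0 0 0" --pt "1 0 0 0 0 0 0" --pt "1 0 0 0 0 0 0" --newtons 25

```text
time_s: 11.03
tcp_pos: [0.4962, 0.3076, 0.0472]
eef_rot: [-180.0, 0.0, -129.4]
contact_force: [-0.3, 0.7, 0.6]
gripper_width: 0.0878
gripper_force: 0.0
```

Emit:
apply_moves --pt "0 0 0 0 0 0 0" --pt "0 0 0 0 0 0 0" --pt "0 0 0 0 0 0 0" --pt "0 0 0 0 0 0 0" --pt "0 0 0 0 0 0 0" --pt "0 0 0 0 0 0 0" --pt "0 0 0 0 0 0 0" --pt "0 0 0 0 0 0 0" --pt "0 0 0 0 0 0 0" --pt "0 0 0 0 0 0 0"

```text
time_s: 11.87
tcp_pos: [0.4957, 0.3079, 0.0465]
eef_rot: [180.0, -0.0, -129.5]
contact_force: [-0.3, -0.6, -0.1]
gripper_width: 0.0266
gripper_force: 0.0
```

Emit:
apply_moves --pt "0 0 0 0 0 0 0" --pt "0 0 0 0 0 0 0" --pt "0 0 0 0 0 0 0" --pt "0 0 0 0 0 0 0" --pt "0 0 0 0 0 0 0" --pt "0 0 0 0 0 0 0" --newtons 35

```text
time_s: 12.37
tcp_pos: [0.4957, 0.3079, 0.0465]
eef_rot: [180.0, -0.0, -129.5]
contact_force: [-1.4, 0.3, -1.5]
gripper_width: 0.0137
gripper_force: 35.0
```

Run:
```python
from h import *
# fence/stage yaw and corner from line fits on the stage outline and inner fence edges
c=dict(np.load('top0.npz')); g=cv2.cvtColor(c['frame'],cv2.COLOR_RGB2GRAY).astype(np.float32)
def w2p(w):
    T=np.linalg.inv(c['T']); q=(T[:3,:3]@np.array(w).T).T+T[:3,3]
    return cv2.projectPoints(q,np.zeros(3),np.zeros(3),c['camera_matrix'],np.array([float(c['k1']),0,0,0]))[0].reshape(-1,2).astype(np.float32)
psi=np.deg2rad(-16.5); o=np.array([.5987,.0112])
R=lambda p:np.array([[np.cos(p),-np.sin(p)],[np.sin(p),np.cos(p)]])
def edge(axis,at,lo,hi,sgn,z):
    pts=[]
    ss=np.arange(-.010,.0101,.0005)
    for t in np.linspace(lo,hi,30):
        L=np.array([(at+s,t) if axis==0 else (t,at+s) for s in ss])
        W=o+L@R(psi).T; p=w2p(np.c_[W,np.full(len(W),z)])
        v=cv2.remap(g,p[:,0].reshape(1,-1),p[:,1].reshape(1,-1),cv2.INTER_LINEAR)[0]
        d=sgn*np.gradient(v); i=d.argmax()
        w=np.clip(d,0,None); w[np.abs(np.arange(len(d))-i)>6]=0
        if d[i]>1: pts.append((t,at+(w*ss).sum()/w.sum()))
    pts=np.array(pts); m=np.polyfit(pts[:,0],pts[:,1],1); r=pts[:,1]-np.polyval(m,pts[:,0])
    pts=pts[abs(r)<2*r.std()+1e-6]; m=np.polyfit(pts[:,0],pts[:,1],1)
    print('axis',axis,'n',len(pts),'slope deg',np.rad2deg(m[0]).round(2),'mid mm',(np.polyval(m,(lo+hi)/2)*1e3).round(1),'sd',(pts[:,1]-np.polyval(m,pts[:,0])).std()*1e3)
edge(0,.080,-.05,.07,1,.053)   # long fence inner (-x) face
edge(1,.080,.02,.075,1,.053)
edge(0,-.110,-.1,.1,-1,.045); edge(1,-.110,-.1,.1,-1,.045); edge(1,.110,-.1,.1,1,.045)
```

```text
axis 0 n 29 slope deg 0.35 mid mm 81.0 sd 0.406891941294493
axis 1 n 30 slope deg -0.89 mid mm 78.8 sd 0.49226380513495505
axis 0 n 30 slope deg -0.75 mid mm -109.2 sd 4.3599661592667776
axis 1 n 28 slope deg 0.08 mid mm -105.2 sd 0.39484357961460226
axis 1 n 27 slope deg -0.18 mid mm 105.0 sd 0.6666555130930103
```

Emit:
apply_moves --pt "0 0 0 -0.01 0 0 0" --pt "0 0 0 -0.026 0 0 0" --pt "0 0 0 -0.028 0 0 0" --pt "0 0 0 -0.028 0 0 0" --pt "0 0 0 -0.024 0 0 0" --pt "0 0 0 0 0 0 -0.0633" --pt "0 0 0 0 0 0 -0.0633" --pt "0 0 0 0 0 0 -0.0633" --pt "0 0 0 0 0 0 -0.0633" --pt "0 0 0 0 0 0 0"

```text
time_s: 13.2
tcp_pos: [0.4955, 0.3076, 0.1631]
eef_rot: [180.0, -0.0, -106.4]
contact_force: [-0.0, -0.6, -2.8]
gripper_width: 0.0139
gripper_force: 35.0
```

Emit:
apply_moves --pt "0 0.008 -0.0083 0 0 0 0" --pt "0 0.0157 -0.0166 0 0 0 0" --pt "0 0.0157 -0.0166 0 0 0 0" --pt "0 0.0157 -0.0166 0 0 0 0" --pt "0 0.0157 -0.0166 0 0 0 0" --pt "0 0.0157 -0.0166 0 0 0 0" --pt "0 0.0157 -0.0166 0 0 0 0" --pt "0 0.0157 -0.0166 0 0 0 0" --pt "0 0.0157 -0.0166 0 0 0 0" --pt "0 0.0157 -0.0166 0 0 0 0" --pt "0 0.0157 -0.0166 0 0 0 0" --pt "0 0.0157 -0.0166 0 0 0 0" --pt "0 0.0157 -0.0166 0 0 0 0" --pt "0 0.0157 -0.0166 0 0 0 0" --pt "0 0.008 -0.0083 0 0 0 0" --pt "0 0 0 0 0 0 0" --pt "0 0 0 0 0 0 0"

```text
time_s: 14.62
tcp_pos: [0.655, 0.0294, 0.1622]
eef_rot: [180.0, -0.0, -106.9]
contact_force: [-0.4, 0.1, -2.2]
gripper_width: 0.0137
gripper_force: 35.0
```

Run:
```python
from h import *
c=grab('scene','scene2');b=c['frame'];grab('top','top2')
cv2.imwrite('pics/c3.png',cv2.resize(b[20:260,170:450],(700,600))[:,:,::-1])
```

```text
(no output)
```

View pics/c3.png

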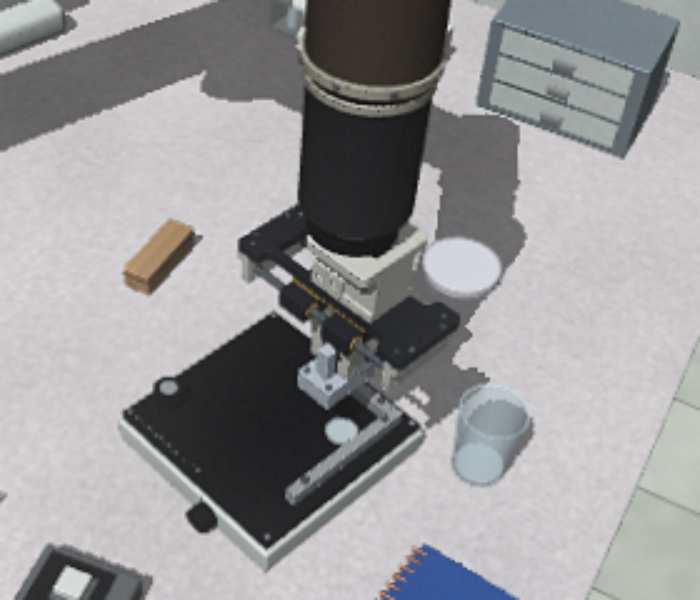

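The picture shows the holder gripped upright (about (325,380) in the crop) above the stage, inside the corner. Lowering it now.

Emit:
apply_moves --pt "0 0 0 0.014 0 0 0" --pt "0 0 0 0.02 0 0 0" --pt "0 0 0 0.02 0 0 0" --pt "0 0 0 0.01 0 0 0" --pt "0 0 0 0.003 0 0 0" --pt "0 0 0 0 0 0 0" --pt "0 0 0 0 0 0 0"

```text
time_s: 15.3
tcp_pos: [0.6558, 0.0309, 0.0965]
eef_rot: [-179.9, 0.0, -106.6]
contact_force: [-0.2, -0.7, -2.9]
gripper_width: 0.0138
gripper_force: 35.0
```

Emit:
apply_moves --pt "0 0 0 0.001 0 0 0" --pt "0 0 0 0.001 0 0 0" --pt "0 0 0 0.001 0 0 0" --pt "0 0 0 0 0 0 0" --pt "0 0 0 0 0 0 0"

```text
time_s: 15.72
tcp_pos: [0.6553, 0.0304, 0.0928]
eef_rot: [-180.0, 0.0, -106.7]
contact_force: [0.4, 0.2, -2.8]
gripper_width: 0.0139
gripper_force: 35.0
```

Emit:
apply_moves --pt "0 0 0 0.001 0 0 0" --pt "0 0 0 0 0 0 0" --pt "0 0 0 0 0 0 0"

```text
time_s: 15.97
tcp_pos: [0.6552, 0.0304, 0.0915]
eef_rot: [180.0, -0.0, -106.7]
contact_force: [0.0, 0.3, -3.3]
gripper_width: 0.0138
gripper_force: 35.0
```

Emit:
apply_moves --pt "0 0 0 0.001 0 0 0" --pt "0 0 0 0 0 0 0" --pt "0 0 0 0 0 0 0"

```text
time_s: 16.22
tcp_pos: [0.6552, 0.0304, 0.0915]
eef_rot: [-180.0, 0.0, -106.7]
contact_force: [-3.3, 0.3, 6.8]
gripper_width: 0.0138
gripper_force: 35.0
```

Emit:
apply_moves --pt "0 0 -0.003 0 0 0 0" --pt "0 0 -0.003 0 0 0 0" --pt "0 0 -0.002 0 0 0 0" --pt "0 0 -0.001 0 0 0 0" --pt "0 0 0 0 0 0 0" --pt "0 0 0 0 0 0 0"

```text
time_s: 16.72
tcp_pos: [0.6636, 0.0279, 0.0915]
eef_rot: [180.0, -0.0, -106.7]
contact_force: [-4.4, 1.1, 6.9]
gripper_width: 0.0142
gripper_force: 35.0
```

Emit:
apply_moves --pt "0 0 -0.001 0 0 0 0" --pt "0 0 -0.001 0 0 0 0" --pt "0 0 0 0 0 0 0" --pt "0 0 0 0 0 0 0"

```text
time_s: 17.05
tcp_pos: [0.6653, 0.0273, 0.0915]
eef_rot: [180.0, -0.0, -106.7]
contact_force: [-5.6, 0.9, 6.0]
gripper_width: 0.0139
gripper_force: 35.0
```

Emit:
apply_moves --pt "0 0 -0.001 0 0 0 0" --pt "0 0 0 0 0 0 0" --pt "0 0 0 0 0 0 0"

```text
time_s: 17.3
tcp_pos: [0.6663, 0.0271, 0.0915]
eef_rot: [180.0, -0.0, -106.6]
contact_force: [-5.0, 1.3, 6.3]
gripper_width: 0.014
gripper_force: 35.0
```

Emit:
apply_moves --pt "0 0 -0.001 0 0 0 0" --pt "0 0 0 0 0 0 0" --pt "0 0 0 0 0 0 0"

```text
time_s: 17.55
tcp_pos: [0.6665, 0.027, 0.0915]
eef_rot: [179.9, -0.0, -106.7]
contact_force: [-8.4, 2.5, 8.9]
gripper_width: 0.0142
gripper_force: 35.0
```

Emit:
apply_moves --pt "0 0 -0.001 0 0 0 0" --pt "0 0 0 0 0 0 0" --pt "0 0 0 0 0 0 0"

```text
time_s: 17.8
tcp_pos: [0.6666, 0.0269, 0.0915]
eef_rot: [179.8, -0.0, -106.7]
contact_force: [-11.3, 5.2, 12.1]
gripper_width: 0.0137
gripper_force: 35.0
```

Emit:
apply_moves --pt "0 -0.003 0 0 0 0 0" --pt "0 -0.003 0 0 0 0 0" --pt "0 -0.002 0 0 0 0 0" --pt "0 -0.001 0 0 0 0 0" --pt "0 0 0 0 0 0 0" --pt "0 0 0 0 0 0 0"

```text
time_s: 18.3
tcp_pos: [0.6681, 0.0319, 0.0917]
eef_rot: [179.7, -0.3, -106.7]
contact_force: [-12.5, -10.1, 14.4]
gripper_width: 0.0142
gripper_force: 35.0
```

Emit:
apply_moves --pt "0 -0.001 0 0 0 0 0" --pt "0 -0.001 0 0 0 0 0" --pt "0 0 0 0 0 0 0" --pt "0 0 0 0 0 0 0"

```text
time_s: 18.63
tcp_pos: [0.6686, 0.0336, 0.0917]
eef_rot: [179.7, -0.3, -106.7]
contact_force: [-13.5, -10.7, 14.6]
gripper_width: 0.0138
gripper_force: 35.0
```

Emit:
apply_moves --pt "0 -0.001 0 0 0 0 0" --pt "0 0 0 0 0 0 0" --pt "0 0 0 0 0 0 0"

```text
time_s: 18.88
tcp_pos: [0.6688, 0.0345, 0.0917]
eef_rot: [179.7, -0.3, -106.7]
contact_force: [-13.1, -11.2, 13.4]
gripper_width: 0.0137
gripper_force: 35.0
```

Emit:
apply_moves --pt "0 0 0.001 -0.0007 0 0 0" --pt "0 -0.001 0 0 0 0 0" --pt "0 0 0 0 0 0 0" --pt "0 0 0 0 0 0 0"

```text
time_s: 19.22
tcp_pos: [0.6697, 0.0375, 0.0916]
eef_rot: [179.8, -0.2, -106.7]
contact_force: [-6.9, -4.5, 5.9]
gripper_width: 0.014
gripper_force: 35.0
```

Emit:
apply_moves --pt "0 -0.001 0 0 0 0 0" --pt "0 0 0 0 0 0 0" --pt "0 0 0 0 0 0 0"

```text
time_s: 19.47
tcp_pos: [0.6699, 0.0383, 0.0916]
eef_rot: [179.8, -0.2, -106.7]
contact_force: [-7.3, -5.9, 6.4]
gripper_width: 0.0138
gripper_force: 35.0
```

Emit:
apply_moves --pt "0 -0.001 0 0 0 0 0" --pt "0 0 0 0 0 0 0" --pt "0 0 0 0 0 0 0"

```text
time_s: 19.72
tcp_pos: [0.67, 0.0385, 0.0916]
eef_rot: [179.8, -0.3, -106.7]
contact_force: [-6.8, -8.8, 6.9]
gripper_width: 0.014
gripper_force: 35.0
```

Emit:
apply_moves --pt "0 -0.001 -0.001 0 0 0 0" --pt "0 -0.0005 -0.0005 0 0 0 0" --pt "0 0 0 0 0 0 0" --pt "0 0 0 0 0 0 0" --newtons 45

```text
time_s: 20.05
tcp_pos: [0.6701, 0.0385, 0.0917]
eef_rot: [179.7, -0.4, -106.7]
contact_force: [-12.9, -11.8, 12.8]
gripper_width: 0.0136
gripper_force: 45.0
```

Run:
```python
from h import *
s=get_state()
from scipy.spatial.transform import Rotation as Q
R=Q.from_euler('xyz',s['eef_rot'],degrees=True); 
print(s['time_s'],s['tcp_pos'],s['eef_rot'],s['contact_force'],s['moment'])
print('force tool',R.inv().apply(s['contact_force']),'z tilt in tool axes deg',np.rad2deg(R.inv().apply(np.cross(R.apply([0,0,1]),[0,0,-1]))))
c=grab('scene','scene3');b=c['frame'];grab('top','top3')
cv2.imwrite('pics/c4.png',cv2.resize(b[120:260,250:390],(600,600),interpolation=cv2.INTER_CUBIC)[:,:,::-1])
```

```text
20.05 [0.67010934 0.03854181 0.09169192] [ 179.6614658    -0.37339245 -106.71488606] [-12.89892484 -11.81438336  12.77446175] [-4.02410947  4.82308888  0.09485715]
force tool [ 15.10798186   9.03073112 -12.62313625] z tilt in tool axes deg [ 3.38525042e-01 -3.73389809e-01 -4.00162397e-20]
```

View pics/c4.png

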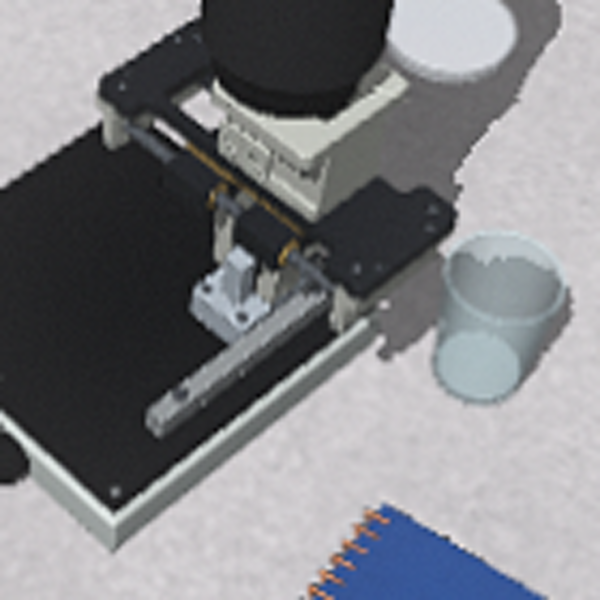

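The view shows the holder seated on the stage against the long fence at about (235,300), with forces on both fences. I'll take out the small 0.35° tilt and push a little more on the long fence.

Emit:
apply_moves --pt "0 0 -0.0005 0 0.002 -0.002 0" --pt "0 0 0 0 0.002 -0.002 0" --pt "0 0 0 0 0 0 0" --pt "0 0 0 0 0 0 0" --pt "0 0 0 0 0 0 0"

```text
time_s: 20.57
tcp_pos: [0.67, 0.0384, 0.0916]
eef_rot: [180.0, -0.0, -106.7]
contact_force: [-14.9, -10.5, 13.0]
gripper_width: 0.014
gripper_force: 45.0
```

```bash
cat > st.py <<'E'
from h import *
from scipy.spatial.transform import Rotation as Q
s=get_state();R=Q.from_euler('xyz',s['eef_rot'],degrees=True)
print(s['tcp_pos'],s['eef_rot'],'F',R.inv().apply(s['contact_force']),'M',R.inv().apply(s['moment']),s['gripper_force'])
print('tilt',np.rad2deg(R.inv().apply(np.cross(R.apply([0,0,1]),[0,0,-1]))))
E
python3 st.py
```

```text
[0.66996766 0.03843817 0.09155401] [ 1.79962918e+02 -3.34432964e-02 -1.06713635e+02] F [ 14.33692499  11.27169999 -13.00175694] M [-4.27375196  5.19420761 -0.12249039] 45.01039266586304
tilt [ 3.70823016e-02 -3.34432945e-02  1.39393874e-21]
```

Emit:
apply_moves --pt "0 0 0 0 0 0 0.006" --pt "0 0 0 0 0 0 0" --pt "0 0 0 0 0 0 0" --pt "0 0 0 0 0 0 0"

```text
time_s: 20.9
tcp_pos: [0.6699, 0.0385, 0.0915]
eef_rot: [180.0, -0.0, -107.2]
contact_force: [-15.2, -10.4, 13.4]
gripper_width: 0.0139
gripper_force: 45.1
```

```bash
python3 st.py
```

```text
[0.66991441 0.03846704 0.09153342] [ 1.79958177e+02 -4.63664417e-02 -1.07213672e+02] F [ 14.43751334  11.46218651 -13.35444561] M [-4.28820277  5.2799692  -0.43100706] 45.09966194629669
tilt [ 4.18230732e-02 -4.63664366e-02  2.63877991e-21]
```

Emit:
apply_moves --pt "0 0 0 0 0 0 -0.012" --pt "0 0 0 0 0 0 0" --pt "0 0 0 0 0 0 0" --pt "0 0 0 0 0 0 0"

```text
time_s: 21.23
tcp_pos: [0.6699, 0.0384, 0.0915]
eef_rot: [180.0, -0.0, -106.2]
contact_force: [-14.7, -9.9, 13.3]
gripper_width: 0.0136
gripper_force: 45.0
```

```bash
python3 st.py
```

```text
[0.66992573 0.03841077 0.09153166] [ 1.79956406e+02 -2.36088453e-02 -1.06222659e+02] F [ 13.60476105  11.32011281 -13.29348468] M [-4.34558297  5.22613456  0.33030922] 45.04975497722626
tilt [ 4.35938713e-02 -2.36088446e-02 -7.51780977e-22]
```

The probe moment is symmetric about a yaw of about −106.6°, so the holder is flush. I'll centre the yaw, add a little push and hold.

Emit:
apply_moves --pt "0 -0.0005 -0.001 0 0 0 0.0044" --pt "0 0 0 0 0.0005 -0.0003 0" --pt "0 0 0 0 0 0 0" --pt "0 0 0 0 0 0 0" --pt "0 0 0 0 0 0 0" --pt "0 0 0 0 0 0 0"

```text
time_s: 21.73
tcp_pos: [0.67, 0.0384, 0.0916]
eef_rot: [179.9, -0.1, -106.6]
contact_force: [-18.2, -10.1, 17.2]
gripper_width: 0.0137
gripper_force: 45.0
```

```bash
python3 st.py
python3 - <<'E'
from h import *
a=dict(np.load('top0.npz'))['frame'];b=grab('top','top4')['frame']
cv2.imwrite('pics/c5.png',cv2.resize(np.hstack([a[60:330,60:440],b[60:330,60:440]]),(800,284))[:,:,::-1])
E
```

```text
[0.66998257 0.03842006 0.09155346] [ 1.79904456e+02 -5.79333210e-02 -1.06590627e+02] F [ 14.84599325  14.58054738 -17.15488866] M [-5.72352184  5.57066586 -0.01606183] 45.00907480716705
tilt [ 9.55437087e-02 -5.79333111e-02  2.00625637e-21]
```

View pics/c5.png

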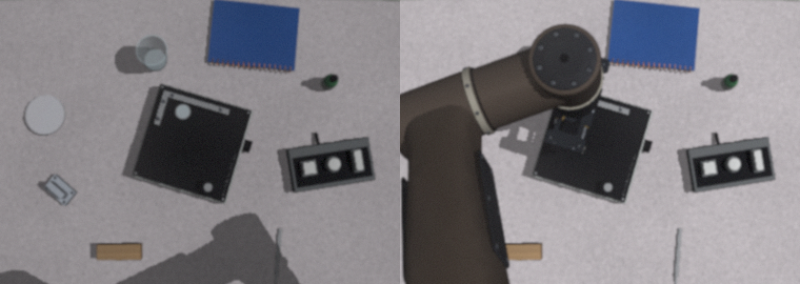

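The before/after views show the puck, oil bottle, tweezers and slide box where they were, with the arm over the corner. The dish and beaker are hidden here, but the earlier scene crop showed both standing in place. The holder is pressed on both fences with about 15 N each, so I'm handing in.

```bash
python3 -c "from plant import close_job; print(close_job())"
```

```text
the job is handed in; nothing more can be done
None
```

I pressed the round, square and bar keys fully down in that order, and handed in at about 22 s with the holder flat on the stage, still gripped and pressed into the corner at about 15 N on each fence; no verdict came back.

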